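# Sweep the jar lids into the catch bay

### The job

Sweep the three loose jar lids across the counter with your fingertips and into the three-sided metal catch bay, through its open side, until each lid lies flat and wholly inside. Only push them along the counter: do not pick up or lift a lid, and leave the shaker, the spice tin, the dip cup and everything else on the counter standing where they are.

Things in the scene. Friction and masses are not known exactly. Their poses are not given: they have to be found in the camera images.
- bay: three-sided stainless catch bay screwed to the counter (fixed). Origin: the middle of its open mouth, on the counter surface. Its own +y axis points into the bay, x runs along the mouth. Inside it is 260 mm wide (x -130 to +130) and 130 mm deep (y 0 to 130); walls 30 mm high, 8 mm thick, along both sides and the back. There is no sill and no raised floor: the metal sheet inside is flush with the counter.
- lid0_center (a point): centre (half-way up) of one of the three identical deep twist-off jar lids, plain metal with a pale top, 70 mm across, 14 mm high, about 18 g, lying flat on the counter, top up, skirt down; it behaves as a solid disc, and when pushed at its edge it slides and stops where the push stops.
- lid1_center (a point): centre (half-way up) of one of the three identical deep twist-off jar lids, plain metal with a pale top, 70 mm across, 14 mm high, about 18 g, lying flat on the counter, top up, skirt down; it behaves as a solid disc, and when pushed at its edge it slides and stops where the push stops.
- lid2_center (a point): centre (half-way up) of one of the three identical deep twist-off jar lids, plain metal with a pale top, 70 mm across, 14 mm high, about 18 g, lying flat on the counter, top up, skirt down; it behaves as a solid disc, and when pushed at its edge it slides and stops where the push stops.
- shaker: glass salt shaker with a steel top, 40 mm across, 50 mm high, upright on the counter among the lids; origin at the centre of its underside. Leave alone.
- tin: round spice tin, 44 mm across, 47 mm high, upright among the lids; origin at the centre of its underside. Leave alone.
- dipcup: small white ceramic dip cup, 44 mm across, 35 mm high, open at the top, among the lids; origin at the centre of its underside. Leave alone.
- mustard: small closed mustard jar, 58 mm across, 62 mm high, upright to the right of the lids; origin at the centre of its underside. Leave alone.
- ramekin: white ceramic ramekin, 80 mm across, 42 mm high, open at the top, to the right of the lids; origin at the centre of its underside. Leave alone.
There are look-alikes about, which are no part of the job. What is shaped like the part that bears lid0_center but pink is not meant. What is shaped like the part that bears lid1_center but pink is not meant.

How it is judged:
By the outcome, as a careful person would: the job done as asked, in the order asked, and still so for the second after the job is handed in, with the robot touching nothing.
It also fails if it takes over 67 s, if anything falls off the work surface, if the arm or the gripper's body presses on something with over 40 N, if the wrist force passes 120 N, or if a joint passes its speed limit or range.

### The arm

A 6-joint arm with a two-finger parallel gripper is mounted at the origin on the work surface. World frame = base frame: x ahead of the robot, y to its left, z up, the work surface at z = 0. Lengths are in mm, angles in degrees, forces in N, time in s.
With the tool pointing down it reaches from about 300 to 775 mm from the base axis. Payload 14.6 kg.
Tool frame: the origin (TCP) lies on the centre line of the jaws, within the pads' length; the fingertips stand 14 mm ahead of it and the grasp point (between the pads) lies 5 mm behind it; z points along the fingers, y is the direction in which the jaws open and shut (so a half turn about z gives the same grasp; the last joint's range is limited). The gripper opens to 94 mm and grips with 3 to 60 N. Pads are 16 mm wide; open, the fingers measure 119 mm over their backs; the gripper's body (75 mm by 177 mm) begins 78 mm behind the grasp point.
Start: joints at [-79.446, 17.183, 87.147, -0, 75.671, -3.816], TCP at [136.492, -532.784, 198.046] pointing down, gripper open.
Joint ranges: [-173.82, 173.82], [-45.26, 126.66], [13.44, 144.39], [-59.66, 239.66], [0, 175.72], [-146.38, 146.38]. Speed limits (degrees/s): [127.2, 127.2, 147.25, 180, 180, 180].

### API

Orientations are given as [roll, pitch, yaw] about the fixed x, y, z axes, in that order (R = Rz(yaw) Ry(pitch) Rx(roll)).
In Python, from rig import ctrl, cams, close_job, monitor gives the robot as it stands. The module is installed in compiled form; this text tells all that it offers. Calls block until the motion is done:
- ctrl.reach(position, orientation): joint-space move of the TCP to a pose.
- ctrl.line_to(position, frame=None, v=150, force_limit=None): straight line of the TCP; frame=None keeps the orientation; v is the mean speed in mm/s. With force_limit (N) it stops when the force on the tool has changed by that much, and returns True; else False.
- ctrl.goto_joints(angles): joint-space move.
- ctrl.command_gripper(opening, newtons=None): finger opening in mm; newtons is the grip in N (None keeps the last); returns when the fingers have stopped.
- ctrl.wait(seconds).
- ctrl.inverse_kinematics(position, orientation): joint angles nearest the present ones, or None.
- cams.capture(name): name is "scene" or "top" or "wrist"; returns a dict with "frame" (480x640x3 uint8, red, green, blue), "z_map" (480x640 float32, mm along the optical axis (not along the pixel's ray), 0 where there is no reading), "camera_matrix" (3x3 intrinsics, pixels), "world_to_cam" (4x4, takes a point from world to camera coordinates); the wrist camera has in their place "T_tool_cam" (4x4, takes a point from camera to tool coordinates, whose origin is the TCP and whose axes are the flange's). Camera axes: x right, y down, z forward; pixel columns grow to the right and rows downward; lengths in mm; the calibration is good to about 2 mm. A picture is of the moment at which its call begins: read the wrist's pose just before it.
A pose or a line that the arm cannot do raises ctrl.Unreachable and nothing moves.
- close_job(): hands the job in, once; it reports no verdict.
Readings, each from a call of its own:
- monitor.current_time_s(): time.
- monitor.current_joints(): joint angles.
- monitor.current_qd(): joint speeds.
- monitor.current_effort(): joint torques, N m.
- monitor.current_eef_pos(): TCP position.
- monitor.current_eef_rot(): TCP orientation.
- monitor.current_force(): force on the tool from outside, world axes, zero at the start.
- monitor.current_wrist_torque(): the same for the moment, N m.
- monitor.current_finger_gap(): finger opening in mm.
Only numpy, scipy, OpenCV 4.12 (cv2) and the standard library are available. Lean on these libraries where they do the work, as an engineer would, in place of code of your own. Each camera call takes 0.05 s, during which the arm holds its last target.

## Working session

There is one attempt and no reset: what is moved stays moved. The work goes in short steps, each a Python script; the robot and the scene stay as the last script left them, time stands still between calls to the robot, and variables do not carry over. Pictures are saved under pics/ and viewed, and the job is handed in when it is done.

```bash
mkdir -p pics; ls; python3 - <<'E'
from rig import ctrl,cams,monitor
import cv2,pickle
for n in ["top","scene"]:
    c=cams.capture(n); cv2.imwrite(f"pics/{n}0.png",c["frame"][:,:,::-1]); pickle.dump(c,open(f"{n}0.pkl","wb"))
    print(n,c["camera_matrix"],c["world_to_cam"].round(3))
print(monitor.current_time_s(),monitor.current_eef_pos(),monitor.current_eef_rot())
E
```

```text
pics
top [[528.56812099   0.         308.94269244]
 [  0.         528.56812099 244.82492972]
 [  0.           0.           1.        ]] [[ 8.00000e-03 -1.00000e+00  1.80000e-02 -1.15181e+02]
 [-9.83000e-01 -1.10000e-02 -1.83000e-01  5.43694e+02]
 [ 1.83000e-01 -1.60000e-02 -9.83000e-01  9.66981e+02]
 [ 0.00000e+00  0.00000e+00  0.00000e+00  1.00000e+00]]
scene [[490.52774267   0.         317.6815311 ]
 [  0.         490.52774267 244.16517659]
 [  0.           0.           1.        ]] [[ 6.130000e-01  7.900000e-01  1.700000e-02 -2.358770e+02]
 [ 4.390000e-01 -3.220000e-01 -8.390000e-01 -2.453250e+02]
 [-6.570000e-01  5.210000e-01 -5.440000e-01  1.308788e+03]
 [ 0.000000e+00  0.000000e+00  0.000000e+00  1.000000e+00]]
0.1 [ 136.43777346 -532.57443146  197.54586564] [-1.79941563e+02 -1.87237588e-03  1.43703187e+01]
```

View pics/top0.png

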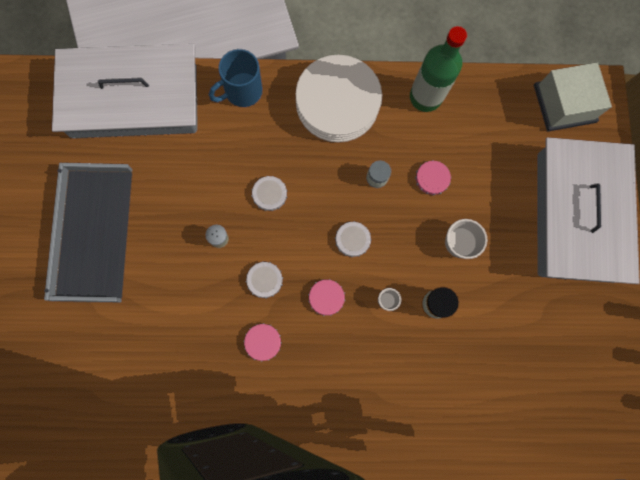

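View pics/scene0.png

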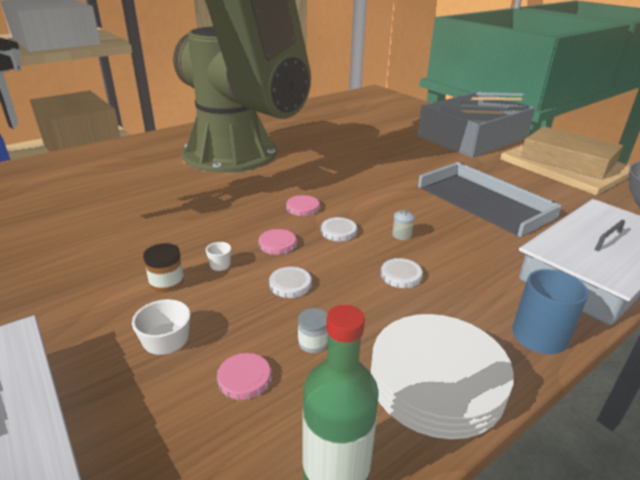

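The top view shows three pale lids at (269,193), (353,239) and (264,280), which match the description. The look-alikes are pink, at (327,297), (262,342) and (434,177). The shaker is at (217,236), the tin at (379,173) and the dip cup at (389,299). The bay is at (90,232), with its mouth on the right-hand side. Next I measure these and take an enlarged crop.

```bash
cat > h.py <<'E'
import numpy as np,cv2
from rig import ctrl,cams,monitor
def pix2w(c,uv,z):
    K=c["camera_matrix"];T=c["world_to_cam"];R=T[:3,:3];t=T[:3,3]
    o=-R.T@t; d=R.T@np.linalg.inv(K)@np.array([uv[0],uv[1],1.])
    return o+d*(z-o[2])/d[2]
def w2pix(c,p):
    T=c["world_to_cam"];q=T[:3,:3]@np.array(p,float)+T[:3,3];q=c["camera_matrix"]@q;return q[:2]/q[2]
def cloud(c):
    K=c["camera_matrix"];T=c["world_to_cam"];z=c["z_map"].astype(float)
    v,u=np.mgrid[:480,:640]
    P=np.stack([(u-K[0,2])/K[0,0]*z,(v-K[1,2])/K[1,1]*z,z],-1)
    W=(P-T[:3,3])@T[:3,:3]; W[z<=0]=np.nan; return W
def lids(c,show=False):
    """pale discs at height ~14 : returns centres"""
    f=c["frame"].astype(int);W=cloud(c);mn=f.min(-1);sat=f.max(-1)-mn
    m=((mn>110)&(sat<45)&(np.abs(W[...,2]-14)<9)).astype(np.uint8)
    n,l,s,ce=cv2.connectedComponentsWithStats(m)
    out=[]
    for i in range(1,n):
        if s[i,4]>350:
            pts=W[l==i]
            out.append((*pix2w(c,ce[i],14)[:2].round(1),np.median(pts[:,2]).round(1),int(s[i,4]),*ce[i].round(0)))
    return out
E
python3 - <<'E'
from h import *
import pickle
c=pickle.load(open("top0.pkl","rb"));W=cloud(c)
for l in lids(c): print(l)
for n,uv,z in [("shaker",(217,235),50),("tin",(380,169),47),("dip",(390,297),35),("must",(441,300),62),("ram",(467,236),42),("pinkA",(327,297),14),("pinkB",(262,342),14),("pinkC",(434,177),14)]:
    print(n,pix2w(c,uv,z).round(0),W[uv[1],uv[0]].round(0))
m=np.where((W[...,2]>22)&(W[...,2]<40))
sel=[(u,v) for v,u in zip(*m) if 35<u<140 and 155<v<310]
P=np.array([W[v,u] for u,v in sel]);print(len(P),np.median(P[:,2]))
r=cv2.minAreaRect(P[:,:2].astype(np.float32));print(r,cv2.boxPoints(r))
im=c["frame"][140:320,30:430,::-1];cv2.imwrite("pics/crop.png",cv2.resize(im,(800,360),interpolation=cv2.INTER_CUBIC))
E
```

```text
(np.float64(659.2), np.float64(-28.1), np.float64(14.4), 903, np.float64(269.0), np.float64(192.0))
(np.float64(565.9), np.float64(-198.2), np.float64(14.1), 918, np.float64(353.0), np.float64(238.0))
(np.float64(481.9), np.float64(-22.0), np.float64(14.4), 965, np.float64(264.0), np.float64(279.0))
shaker [562.  68.  50.] [562.  67.  52.]
tin [ 701. -250.   47.] [ 701. -250.   46.]
dip [ 447. -267.   35.] [ 450. -273.    3.]
must [ 440. -359.   62.] [ 441. -359.   59.]
ram [ 568. -420.   42.] [nan nan nan]
pinkA [ 448. -147.   14.] [ 448. -147.   17.]
pinkB [360. -21.  14.] [360. -22.  15.]
pinkC [ 697. -367.   14.] [ 697. -366.   14.]
1399 29.64949941059189
((574.666015625, 326.8799743652344), (139.70664978027344, 277.45086669921875), 89.5636978149414) [[435.41266 258.08502]
 [712.8555  255.9723 ]
 [713.9194  395.67493]
 [436.4765  397.78766]]
```

View pics/crop.png

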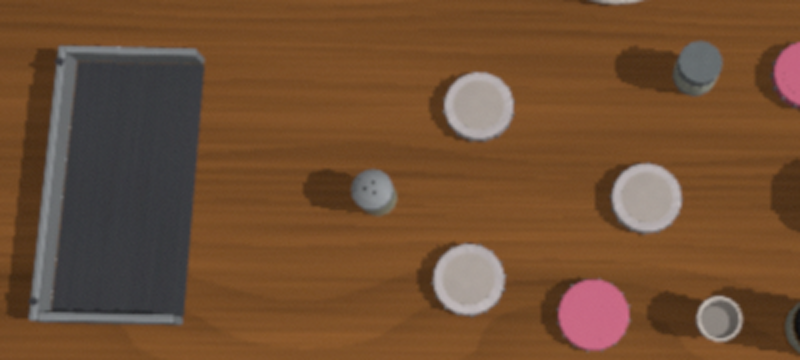

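The crop confirms three white lids and a clean bay. The bay measures 140x277 against the nominal 138x276: its mouth is at y≈257 and it spans x≈445–705 inside. I'll push each lid with both fingertips set 40 mm apart, so the lid sits in a stable V. The far lid goes first, then the near one, then the middle one around the shaker.

```bash
cat >> h.py <<'E'
D=36.7; ZP=19; ZH=110
def pose(l,head,back=0,z=ZP):
    """l: lid centre; head: push heading in deg from +x"""
    a=np.radians(head);h=np.array([np.cos(a),np.sin(a)])
    p=np.array(l)-(D+back)*h
    return [float(p[0]),float(p[1]),float(z)],[180,0,head+FLIP]
FLIP=0
E
python3 - <<'E'
import h
from h import *
for F in (0,180):
    h.FLIP=F
    for l,hd in [((659,-28),90),((664,330),90),((486,330),90),((482,-22),90),((566,-198),68),((577,325),108)]:
        for z in (19,110):
            q=ctrl.inverse_kinematics(*h.pose(l,hd,15,z)); print(F,l,z,None if q is None else np.round(q,0))
E
```

```text
0 (659, -28) 19 [-10.  42.  75.  -0.  63. -10.]
0 (659, -28) 110 [-10.  36.  72.   0.  72. -10.]
0 (664, 330) 19 [20. 49. 63. -0. 68. 20.]
0 (664, 330) 110 [20. 44. 59. -0. 77. 20.]
0 (486, 330) 19 [26. 31. 94. -0. 55. 26.]
0 (486, 330) 110 [26. 23. 91. -0. 66. 26.]
0 (482, -22) 19 [-13.  23. 106.  -0.  51. -13.]
0 (482, -22) 110 [-13.  15. 103.   0.  62. -13.]
0 (566, -198) 19 [-28.  35.  88.  -0.  58.  -6.]
0 (566, -198) 110 [-28.  28.  84.  -0.  68.  -6.]
0 (577, 325) 19 [22. 41. 77. -0. 62.  4.]
0 (577, 325) 110 [22. 35. 74. -0. 71.  4.]
180 (659, -28) 19 None
180 (659, -28) 110 None
180 (664, 330) 19 None
180 (664, 330) 110 None
180 (486, 330) 19 None
180 (486, 330) 110 None
180 (482, -22) 19 None
180 (482, -22) 110 None
180 (566, -198) 19 None
180 (566, -198) 110 None
180 (577, 325) 19 None
180 (577, 325) 110 None
```

```bash
cat > push1.py <<'E'
import sys
from h import *
def go(s,e):
    hd=float(np.degrees(np.arctan2(e[1]-s[1],e[0]-s[0])))
    p,o=pose(s,hd,20,ZH); ctrl.reach(p,o)
    print("desc",ctrl.line_to(pose(s,hd,20)[0],v=120,force_limit=8))
    print(monitor.current_eef_pos().round(1), monitor.current_finger_gap())
    print("push",ctrl.line_to(pose(e,hd)[0],v=90,force_limit=15))
    print(monitor.current_eef_pos().round(1),monitor.current_force().round(1))
    ctrl.line_to(pose(e,hd,20)[0],v=100); ctrl.line_to(pose(e,hd,20,ZH)[0],v=200)
E
python3 - <<'E'
from push1 import *
ctrl.command_gripper(40)
go((659.2,-28.1),(664,328))
c=cams.capture("top");cv2.imwrite("pics/t1.png",c["frame"][:,:,::-1])
for l in lids(c):print(l)
print(monitor.current_time_s())
E
```

```text
desc False
[658.9 -84.9  19.9] 39.68418219108331
push False
[663.5 291.2  19. ] [ 0.5 -0.7 -0.4]
(np.float64(659.2), np.float64(-28.2), np.float64(14.0), 903, np.float64(269.0), np.float64(192.0))
(np.float64(565.9), np.float64(-198.2), np.float64(14.1), 920, np.float64(353.0), np.float64(238.0))
(np.float64(481.9), np.float64(-22.0), np.float64(14.3), 970, np.float64(264.0), np.float64(279.0))
9.7583
```

View pics/t1.png

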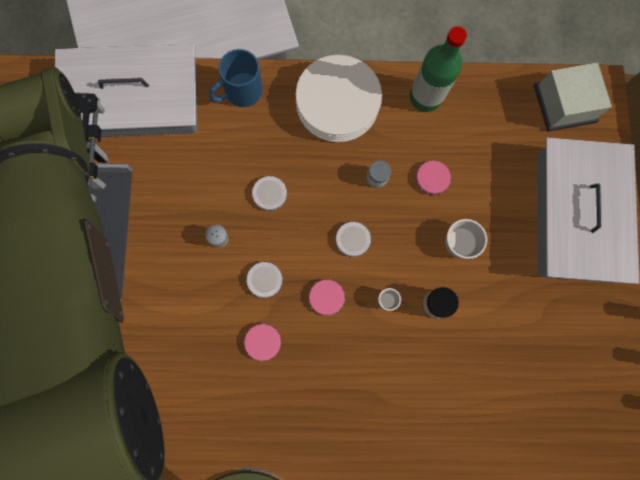

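```bash
python3 - <<'E'
from h import *
print(monitor.current_eef_pos(),monitor.current_eef_rot(),monitor.current_joints())
c=cams.capture("wrist");cv2.imwrite("pics/w1.png",c["frame"][:,:,::-1]);print(c["T_tool_cam"].round(3))
d=cams.capture("scene");cv2.imwrite("pics/s1.png",d["frame"][:,:,::-1])
E
```

```text
[662.47247866 271.16384703 107.88237787] [-1.79846839e+02  5.57998024e-02  8.92342459e+01] [1.93294094e+01 4.31714300e+01 6.03851591e+01 2.26556469e-04
 7.66064197e+01 2.00951853e+01]
[[-1.00000e-03 -9.64000e-01 -2.66000e-01  7.79970e+01]
 [ 1.00000e+00 -1.00000e-03 -0.00000e+00  8.45000e-01]
 [ 0.00000e+00 -2.66000e-01  9.64000e-01 -1.86783e+02]
 [ 0.00000e+00  0.00000e+00  0.00000e+00  1.00000e+00]]
```

View pics/w1.png

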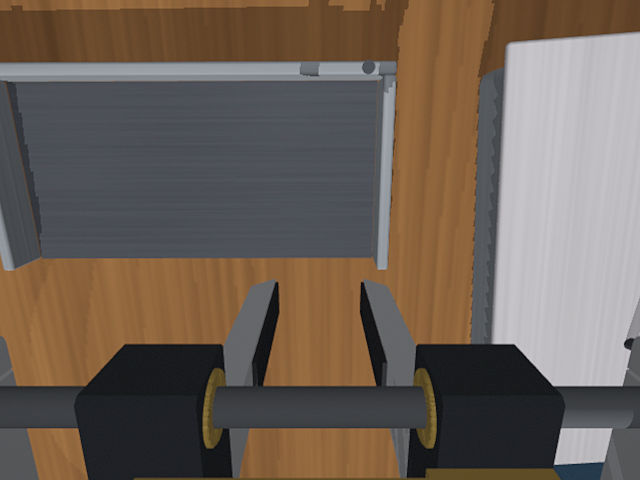

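View pics/s1.png

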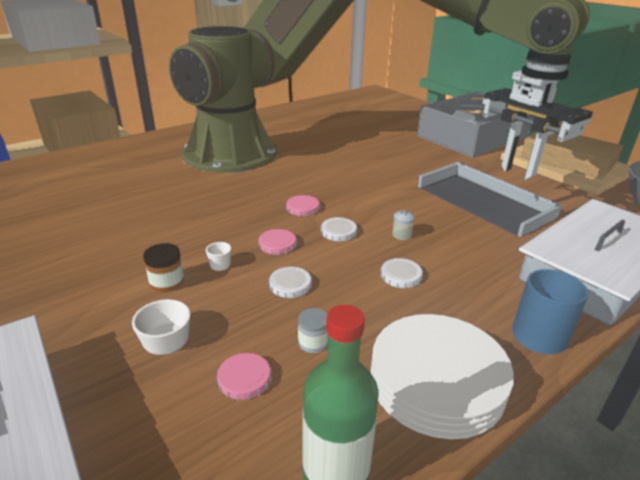

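The lid did not move although the fingers passed over its position with no force. I'm checking the true fingertip height with depth before repeating the push.

```bash
python3 - <<'E'
from h import *
p=monitor.current_eef_pos();print(p)
for n in("scene","top"):
    c=cams.capture(n);W=cloud(c)
    m=(abs(W[...,0]-p[0])<60)&(abs(W[...,1]-p[1])<40)&(W[...,2]>45)&(W[...,2]<170)
    P=W[m];print(n,len(P))
    if len(P): print(P.min(0),P.max(0)); Q=P[P[:,2]<P[:,2].min()+15]; print("lowest",Q.min(0),Q.max(0),len(Q))
    if n=="scene": print([ (l[:4]) for l in lids(c)])
c=cams.capture("wrist");K=c["camera_matrix"];T=c["T_tool_cam"];z=c["z_map"].astype(float)
v,u=np.mgrid[:480,:640];P=np.stack([(u-K[0,2])/K[0,0]*z,(v-K[1,2])/K[1,1]*z,z],-1)@T[:3,:3].T+T[:3,3]
for uv in [(265,287),(373,287),(265,320),(370,320),(200,200),(200,150),(330,300)]: print(uv,P[uv[1],uv[0]].round(1))
E
```

```text
[662.51551084 271.12255476 107.87768902]
scene 554
[631.13653746 256.47987677 113.7038266 ] [698.16397837 281.53155827 169.9908438 ]
lowest [631.13653746 257.20964593 113.7038266 ] [697.90943679 281.53155827 128.64845494] 112
[(np.float64(309.2), np.float64(510.0), np.float64(14.4), 366), (np.float64(547.7), np.float64(368.3), np.float64(14.4), 977), (np.float64(491.1), np.float64(-31.8), np.float64(12.7), 612), (np.float64(666.8), np.float64(-37.6), np.float64(12.9), 880), (np.float64(574.3), np.float64(-206.2), np.float64(13.0), 976), (np.float64(540.2), np.float64(-415.4), np.float64(14.3), 487), (np.float64(906.7), np.float64(-228.5), np.float64(11.7), 1189)]
top 260
[629.96985106 262.718371   113.28756103] [695.06645074 283.09102901 169.24214264]
lowest [632.15013769 263.21664546 113.28756103] [693.57964125 281.02809416 128.2429253 ] 50
(265, 287) [  9.9 -24.2 -18.1]
(373, 287) [ 10.1  25.5 -18.7]
(265, 320) [  8.8 -20.1 -49.1]
(370, 320) [  6.9  20.9 -45.3]
(200, 200) [ 29.6 -89.6 108.5]
(200, 150) [ 66.6 -86.3 107.4]
(330, 300) [-52.9   9.6 109.2]
```

```bash
python3 - <<'E'
from h import *
c=cams.capture("wrist");K=c["camera_matrix"];T=c["T_tool_cam"];z=c["z_map"].astype(float)
v,u=np.mgrid[:480,:640];P=np.stack([(u-K[0,2])/K[0,0]*z,(v-K[1,2])/K[1,1]*z,z],-1)@T[:3,:3].T+T[:3,3]
for r in range(278,310,3): print(r,[P[r,x].round(0).tolist() for x in (250,262,272,277)])
for n in("scene",):
    c=cams.capture(n);W=cloud(c);p=monitor.current_eef_pos()
    uv=w2pix(c,[p[0],p[1],p[2]]);print(uv)
    x,y=uv.astype(int)
    im=c["frame"][y-60:y+50,x-70:x+70,::-1].copy();cv2.imwrite("pics/s2.png",cv2.resize(im,(700,550)))
    for tz in(-14,0,14): print(tz,[(w2pix(c,[p[0]+s*26,p[1],p[2]+tz])-[x-70,y-60])*5 for s in(-1,1)])
E
```

```text
278 [[-34.0, -55.0, 109.0], [-33.0, -45.0, 107.0], [-33.0, -37.0, 108.0], [-33.0, -33.0, 108.0]]
281 [[-36.0, -55.0, 110.0], [-36.0, -45.0, 109.0], [10.0, -22.0, -10.0], [8.0, -20.0, -7.0]]
284 [[-39.0, -55.0, 109.0], [10.0, -26.0, -16.0], [10.0, -21.0, -15.0], [9.0, -19.0, -11.0]]
287 [[-42.0, -55.0, 110.0], [10.0, -25.0, -19.0], [10.0, -21.0, -19.0], [8.0, -19.0, -14.0]]
290 [[11.0, -30.0, -24.0], [10.0, -25.0, -21.0], [10.0, -21.0, -22.0], [7.0, -19.0, -15.0]]
293 [[10.0, -30.0, -26.0], [10.0, -24.0, -26.0], [9.0, -21.0, -22.0], [6.0, -19.0, -15.0]]
296 [[10.0, -29.0, -29.0], [10.0, -24.0, -29.0], [8.0, -20.0, -24.0], [5.0, -19.0, -17.0]]
299 [[10.0, -29.0, -32.0], [10.0, -24.0, -32.0], [9.0, -20.0, -29.0], [3.0, -19.0, -16.0]]
302 [[10.0, -28.0, -35.0], [10.0, -23.0, -35.0], [8.0, -19.0, -32.0], [2.0, -19.0, -16.0]]
305 [[10.0, -28.0, -38.0], [11.0, -23.0, -40.0], [8.0, -19.0, -35.0], [0.0, -19.0, -16.0]]
308 [[10.0, -27.0, -41.0], [10.0, -22.0, -41.0], [7.0, -19.0, -35.0], [-1.0, -19.0, -17.0]]
[516.29489022 175.51324381]
-14 [array([285.94124102, 312.06209208]), array([402.14607693, 359.18798495])]
0 [array([293.80736917, 279.81399656]), array([411.24308361, 326.14759649])]
14 [array([301.79780857, 247.05627285]), array([420.48913561, 292.56587449])]
```

View pics/s2.png

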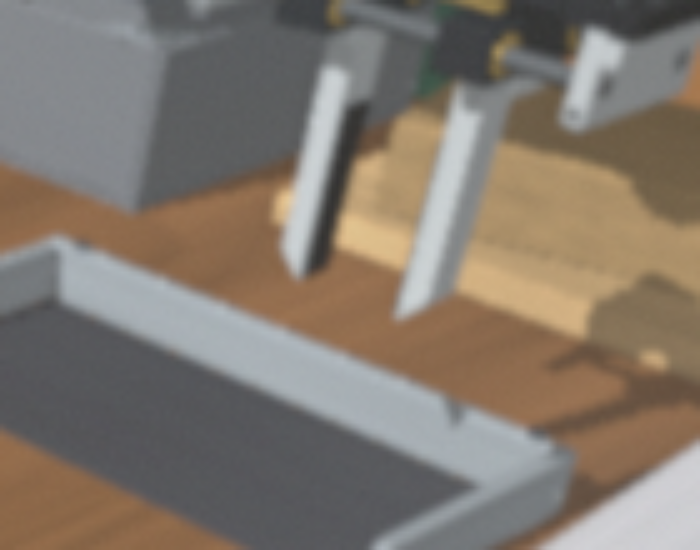

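The pictures put the fingertips about level with the TCP, not 14 mm beyond it as stated, so the fingers passed above the lid. I'll find the counter by a guarded touch on a clear spot.

```bash
python3 - <<'E'
from h import *
p,o=pose((659.2,-28.1),90,25,60); ctrl.reach(p,o)
p[2]=19;ctrl.line_to(p,v=120)
f0=monitor.current_force()
p[2]=-14;print(ctrl.line_to(p,v=15,force_limit=4)); print(monitor.current_eef_pos(),monitor.current_force()-f0,monitor.current_time_s())
c=cams.capture("scene");cv2.imwrite("pics/s3.png",cv2.resize(c["frame"][170:320,280:480,::-1],(800,600)))
E
```

```text
True
[659.19097648 -89.79536919  -7.08744827] [-0.73686377  2.37353593  6.44480562] 13.5333
```

View pics/s3.png

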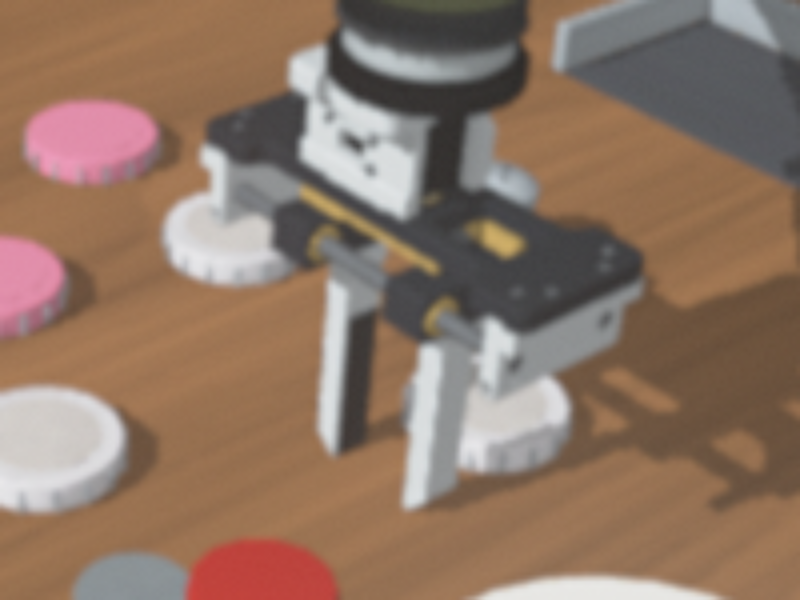

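The contact is at TCP z≈-7, so the tips sit about 7 mm behind the TCP. I'll sweep at TCP z=-2, which puts the tips about 5 mm up.

```bash
sed -i 's/ZP=19; ZH=110/ZP=-2; ZH=85/;s/D=36.7/D=37.5/' h.py; python3 - <<'E'
from push1 import *
p=monitor.current_eef_pos(); ctrl.line_to([p[0],p[1],-2],v=50)
s=(659.2,-28.1)
print(ctrl.line_to([659.3,60,-2],v=90,force_limit=10),monitor.current_force())
c=cams.capture("scene");cv2.imwrite("pics/s4.png",c["frame"][:,:,::-1]);print(monitor.current_time_s(),monitor.current_eef_pos())
c=cams.capture("top")
for l in lids(c):print(l)
E
```

```text
False [ 0.49480239 -0.60343594  0.09626929]
15.7167 [659.32594995  59.59063764  -2.00563173]
(np.float64(565.9), np.float64(-198.0), np.float64(14.1), 926, np.float64(353.0), np.float64(238.0))
(np.float64(482.0), np.float64(-21.9), np.float64(14.3), 974, np.float64(264.0), np.float64(279.0))
```

View pics/s4.png

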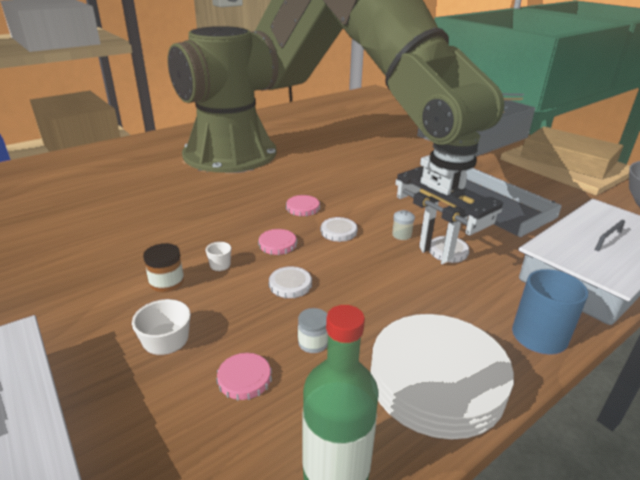

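The lid now sits at (447,249) in front of the fingers and is moving with them. I'll finish this push, then do the near lid.

```bash
python3 - <<'E'
from push1 import *
e=(663,330)
print(ctrl.line_to(pose(e,90)[0],v=100,force_limit=15),monitor.current_eef_pos().round(1))
ctrl.line_to(pose(e,90,20)[0],v=100); ctrl.line_to(pose(e,90,20,ZH)[0],v=200)
go((482,-22),(486.5,330))
ctrl.reach(*pose((566,-198),65,40,ZH))
c=cams.capture("top");cv2.imwrite("pics/t2.png",c["frame"][:,:,::-1])
for l in lids(c):print(l)
print(monitor.current_time_s())
E
```

```text
False [663.1 292.2  -2. ]
desc False
[481.7 -79.5  -1.5] 40.173820668758765
push False
[486.  292.4  -2. ] [-0.9 -0.  -0.2]
(np.float64(662.1), np.float64(330.3), np.float64(14.7), 956, np.float64(92.0), np.float64(189.0))
(np.float64(569.5), np.float64(-193.3), np.float64(14.3), 735, np.float64(350.0), np.float64(237.0))
(np.float64(486.6), np.float64(330.5), np.float64(14.7), 866, np.float64(84.0), np.float64(275.0))
28.7417
```

View pics/t2.png

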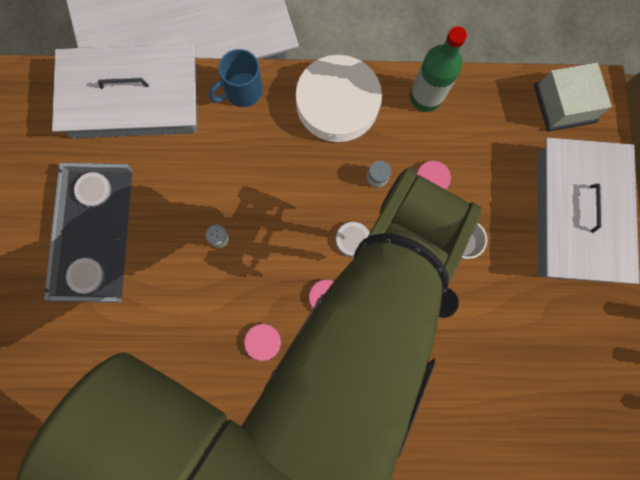

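Two lids are in the bay, at pixels (92,189) and (85,275), on target to within 1 mm. Now the middle lid goes around the shaker in three segments, with a look part-way.

```bash
python3 - <<'E'
from push1 import *
s=(566,-198);A=(640,0);B=(640,135)
hd=float(np.degrees(np.arctan2(A[1]-s[1],A[0]-s[0])))
ctrl.reach(*pose(s,hd,20,ZH))
print(ctrl.line_to(pose(s,hd,20)[0],v=120,force_limit=8))
print(ctrl.line_to(pose(A,hd)[0],v=100,force_limit=12))
p,o=pose(A,90); print(ctrl.line_to(p,frame=o,v=40,force_limit=12),monitor.current_eef_pos(),monitor.current_eef_rot())
print(ctrl.line_to(pose(B,90)[0],v=100,force_limit=12))
c=cams.capture("scene");cv2.imwrite("pics/s5.png",cv2.resize(c["frame"][140:320,280:520,::-1],(800,600)))
c=cams.capture("top");cv2.imwrite("pics/t3.png",c["frame"][:,:,::-1])
for l in lids(c):print(l)
print(monitor.current_time_s(),monitor.current_eef_pos())
E
```

```text
False
False
False [639.80452579 -37.58160614  -2.12716045] [-1.79984045e+02  3.03918537e-05  8.98192776e+01]
False
(np.float64(660.2), np.float64(329.5), np.float64(14.7), 474, np.float64(92.0), np.float64(190.0))
(np.float64(488.0), np.float64(342.3), np.float64(14.9), 628, np.float64(78.0), np.float64(274.0))
34.4417 [640.04123608  97.01167549  -1.99914316]
```

View pics/s5.png

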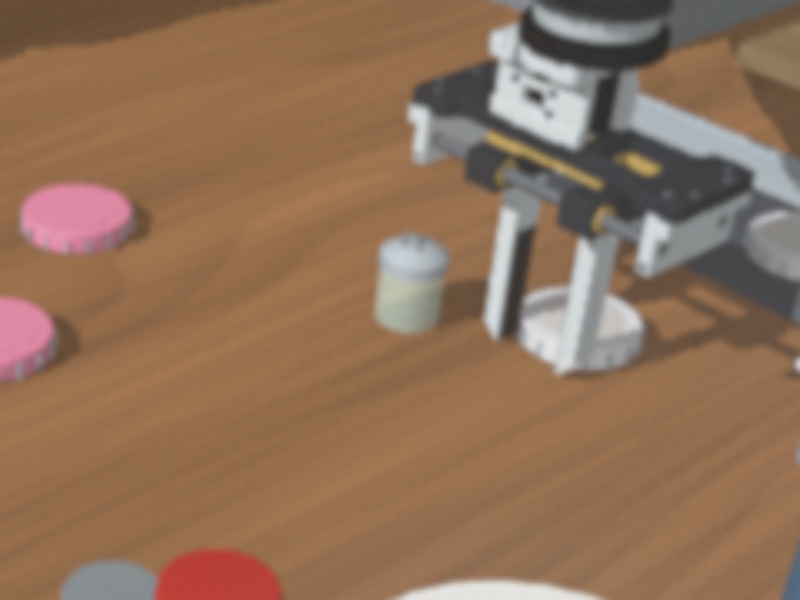

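The lid (580,328) is held centrally by the fingers and is past the shaker (412,285), which hasn't moved. Next is the last leg into the bay.

```bash
python3 - <<'E'
from push1 import *
B=(640,135);C=(575,328)
hd=float(np.degrees(np.arctan2(C[1]-B[1],C[0]-B[0])))
p,o=pose(B,hd); print(ctrl.line_to(p,frame=o,v=40,force_limit=12))
print(ctrl.line_to(pose(C,hd)[0],v=100,force_limit=12),monitor.current_eef_pos())
ctrl.line_to(pose(C,hd,25)[0],v=100); ctrl.line_to(pose(C,hd,25,ZH)[0],v=150)
ctrl.reach([500,-120,160],[180,0,60])
c=cams.capture("top");cv2.imwrite("pics/t4.png",c["frame"][:,:,::-1]);W=cloud(c)
for l in lids(c):print(l)
d=cams.capture("scene");cv2.imwrite("pics/s6.png",d["frame"][:,:,::-1])
print(monitor.current_time_s())
for n,uv,z in [("shaker",(217,235),50),("tin",(380,169),47)]: print(n,W[uv[1],uv[0]].round(0))
E
```

```text
False
False [587.11209141 292.12196333  -1.99330366]
(np.float64(662.1), np.float64(330.2), np.float64(14.6), 959, np.float64(92.0), np.float64(189.0))
(np.float64(574.2), np.float64(327.5), np.float64(14.7), 511, np.float64(89.0), np.float64(231.0))
(np.float64(485.1), np.float64(331.5), np.float64(14.9), 974, np.float64(83.0), np.float64(276.0))
39.8417
shaker [563.  68.  47.]
tin [ 701. -250.   48.]
```

View pics/t4.png

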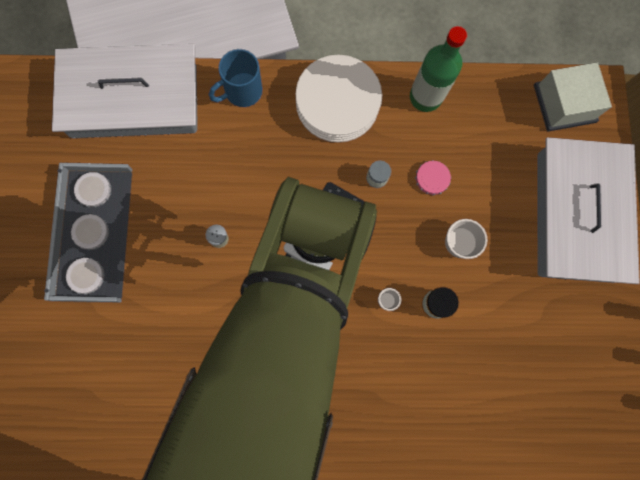

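View pics/s6.png

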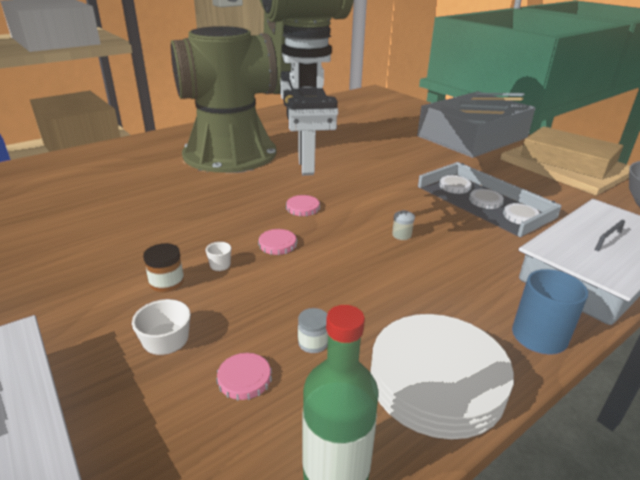

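All three lids lie flat and well inside the bay at (92,189), (89,231) and (85,276). The other items have not moved, and the arm is clear of everything.

```bash
python3 -c "
from rig import close_job,ctrl,monitor
print(monitor.current_time_s());close_job()"
```

```text
39.8417
the job is handed in; nothing more can be done
```

All three pale lids are in the catch bay, lying flat, and I handed the job in at 39.8 s. I pushed them along the counter with the fingertips set 40 mm apart: the far lid first, then the near one, then the middle one around the shaker.

**Final positions:** The top camera puts the lid centres at (662, 330), (574, 328) and (485, 332), with tops about 14.7 mm above the counter. The inside of the bay spans x 445–705 and y 257–387. That leaves each lid at least 35 mm inside the mouth and at least 5 mm clear of the side walls, which is the near lid's gap and larger than the roughly 2 mm camera error.

**Other objects:** Depth readings of the shaker and tin are unchanged to about 1 mm in x and y. The dip cup, mustard jar, ramekin and pink look-alikes look unmoved in the pictures.

**What disagreed:** The first sweep passed over the lid without touching it. A guarded touch on the counter showed the fingertips sit about 7 mm behind the tool point (TCP), not 14 mm ahead as stated. I lowered the sweep height to match, and every push after that worked.

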